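# Sweep the loose blue studs into the gathering fence

## Task

Three blue domed studs lie scattered on the workbench. Gently sweep each of them along the bench top with the fingertips through the open side of the dark wooden U-shaped fence, until all three lie wholly inside it. Push them only, without pinching them or picking them up, and leave the thread spool, the wax cake and the roll of tape where they are.

Things in the scene. Friction and masses are not known exactly. Their poses are not given: they have to be found in the camera images.
- fence: three-sided dark wooden fence, screwed down to the bench (does not move), no floor of its own: the bare bench is inside. Origin at bench level at the middle of its open side; x points in through the opening to the back wall, y along the opening, z up. Inside it is 150 mm wide (y from -75 to +75 mm) and 100 mm deep (x from 0 to 100 mm); walls are 14 mm thick and 24 mm high. The open side faces roughly towards the robot
- stud_1: solid metal domed stud (bag foot) enamelled bright blue, 32 mm in diameter, 14 mm high, upright side 9 mm high, about 60 g, lying loose on its flat face, dome up; it slides on the bench when pushed and does not roll; origin at the centre of its underside, z up
- stud_2: solid metal domed stud (bag foot) enamelled bright blue, 32 mm in diameter, 14 mm high, upright side 9 mm high, about 60 g, lying loose on its flat face, dome up; it slides on the bench when pushed and does not roll; origin at the centre of its underside, z up
- stud_3: solid metal domed stud (bag foot) enamelled bright blue, 32 mm in diameter, 14 mm high, upright side 9 mm high, about 60 g, lying loose on its flat face, dome up; it slides on the bench when pushed and does not roll; origin at the centre of its underside, z up
- thread_spool: bystander: spool of red thread standing upright, 52 mm in diameter, 74 mm high; origin at the centre of its underside
- wax_cake: bystander: yellow cake of beeswax, 36 x 56 x 22 mm (x, y, z); origin at the centre of its underside
- tape_roll: bystander: roll of masking tape lying flat, 100 mm in diameter, 25 mm high, beside the fence to the left; origin at the centre of its underside

How it is judged:
By the outcome, as a careful person would: the job done as asked, in the order asked, and still so for the second after the job is handed in, with the robot touching nothing.
It also fails if it takes over 72 s, if anything falls off the work surface, if the arm or the gripper's body presses on something with over 40 N, if the wrist force passes 120 N, or if a joint passes its speed limit or range.

## Robot

A 7-joint arm with a two-finger parallel gripper is mounted at the origin on a cart in front of the work surface, level with it; the furniture and walls round the work are solid. World frame = base frame: x ahead of the robot, y to its left, z up, the work surface at z = 0. Lengths are in m, angles in rad, forces in N, time in s.
With the tool pointing down it reaches from about 0.35 to 0.9 m from the base axis. Payload 8.1 kg.
Tool frame: the origin (TCP) lies midway between the tips of the shut fingers; the grasp point (between the pads) lies arm.hold_point_z behind it (arm.hold_point_z is the distance from the TCP to the grasp point, in m); z points along the fingers, x is the direction in which the jaws open and shut, and the axes are right-handed (so a half turn about z gives the same grasp; the last joint's range is limited). The gripper opens to 92 mm and grips with 3 to 60 N. Pads are 19 mm wide; open, the fingers measure 130 mm over their backs; the gripper's body (75 mm by 190 mm) begins 47 mm behind the grasp point.
Start: joints at [-0.103, 0.434, 0.025, 1.573, -0.012, 1.134, -0.075], TCP at [0.625, -0, 0.202] pointing down, gripper open.
Joint ranges: [-2.62, 2.62], [-0.44, 2.09], [-1.27, 1.32], [0.08, 2.57], [-1.32, 4.46], [0.12, 2], [-2.74, 2.74]. Speed limits (rad/s): [2.22, 2.22, 3.01, 3.01, 3.14, 3.14, 3.14].

## Interface

Orientations are given as a rotation vector (axis times angle).
In Python, from cell import arm gives the robot as it stands.
- The arm moves only by the shell command python3 -m pendant 'ROWS' [FORCE]. ROWS is JSON, a list of rows, each an object with "dp": the shift along the tool's x, y, z in m, a list of three; "rotation": the turn, a rotation vector about the tool's x, y, z in rad, a list of three; "fingers": the closure, from -1 (fully open) to 1 (shut). In form: [{"dp": [x, y, z], "rotation": [rx, ry, rz], "fingers": fingers}, ...]. A call has 1 to 20 rows; each row is the pose to reach, as a shift and turn from the pose measured when the call began, along the tool's axes at that moment; what a row does not reach only later rows make up. A row lasts 1/8 s, in which the tool goes at most 62.5 mm and 10.7 degrees, less where a joint would pass 70% of its speed; a pose out of reach is approached as far as the arm can. A call with a gripper value outside its range is refused whole. The fingers move at their own pace and stop on an object; FORCE is the grip in N (left out, the last holds). Time passes only in rows, so rows that repeat a pose let the fingers close. It gives the time, the measured TCP pose, the force and the opening at its end, in the units of the state.
- arm.observe(): the state, without advancing time (a new reading comes with each control period).
- arm.get_image(name): name is "scene" or "side" or "wrist"; returns the picture (384x512x3 uint8, blue, green, red); there is no depth.
- arm.camera_params(name): a dict with "camera_matrix" (3x3 intrinsics, pixels), "rvec" (rotation vector, rad) and "tvec" (3), from world to camera coordinates, as OpenCV has them. Camera axes: x right, y down, z forward; pixel columns grow to the right and rows downward; lengths in m; the calibration is good to about 2 mm. A picture is of the moment at which its call begins: read the wrist's pose just before it. camera_params takes no time and is no camera call; for the wrist camera it gives the pose at the moment of the call.
- arm.sign_off(): hands the job in, once; it reports no verdict.
The state is a dict: "clock": time; "joints": joint angles; "dq": joint speeds; "joint_efforts": joint torques, N m; "position": TCP position; "ee_rot": TCP orientation; "force": force on the tool from outside, world axes, zero at the start; "ft_torque": the same for the moment, N m; "width": opening from 0.0 (shut) to 1.0 (fully open).
Only numpy, scipy, OpenCV 4.12 (cv2) and the standard library are available. Lean on these libraries where they do the work, as an engineer would, in place of code of your own. Each camera call takes 0.05 s, during which the arm holds its last target.

## Working session

There is one attempt and no reset: what is moved stays moved. The work goes in short steps, Python scripts to look and compute and a shell command to move; the robot and the scene stay as the last step left them, time stands still between calls to the robot, and variables do not carry over. Pictures are saved under pics/ and viewed, and the job is handed in when it is done.

```bash
mkdir -p pics
python3 - <<'E'
from cell import arm
import cv2
print(arm.observe(), arm.hold_point_z)
for n in ["scene","side","wrist"]:
    p=arm.camera_params(n); print(n,p)
    cv2.imwrite(f"pics/{n}0.png",arm.get_image(n))
E
```

```text
{'clock': 0.0, 'joints': array([-0.10258101,  0.43523195,  0.02496692,  1.57411352, -0.01159803,
        1.13400062, -0.07509698]), 'dq': array([ 0.00069295,  0.00180061,  0.00207837,  0.00133218,  0.00087665,
       -0.00010857, -0.00071758]), 'joint_efforts': array([ 3.89017032e-04, -6.67853522e+01,  9.84863900e-01, -3.14464223e+01,
       -6.05165795e-02,  4.27553023e-02,  1.12382318e-04]), 'position': array([ 6.24436369e-01, -7.10517291e-05,  2.00833016e-01]), 'ee_rot': array([ 3.14144660e+00, -1.25074507e-04, -2.51621223e-03]), 'force': array([-0.65181074, -0.09451294, -0.21211333]), 'ft_torque': array([-0.01890549, -0.01575325, -0.04113545]), 'width': 0.9999995484460785} 0.0188
scene {'camera_matrix': array([[383.62356676,   0.        , 252.36366486],
       [  0.        , 383.62356676, 182.17338248],
       [  0.        ,   0.        ,   1.        ]]), 'rvec': array([ 1.19439661, -2.26651642,  1.00604615]), 'tvec': array([0.32023864, 0.31347438, 0.5765139 ])}
side {'camera_matrix': array([[479.31542537,   0.        , 252.5703231 ],
       [  0.        , 479.31542537, 200.97433452],
       [  0.        ,   0.        ,   1.        ]]), 'rvec': array([ 0.57488569, -2.62986154,  1.22340116]), 'tvec': array([0.49365812, 0.15404119, 1.02094285])}
wrist {'camera_matrix': array([[316.43469288,   0.        , 255.30786887],
       [  0.        , 316.43469288, 193.14118445],
       [  0.        ,   0.        ,   1.        ]]), 'rvec': array([-2.88479049e+00,  5.08112163e-04,  2.33635450e-03]), 'tvec': array([-0.62446369, -0.03311114,  0.38956885])}
```

View pics/scene0.png

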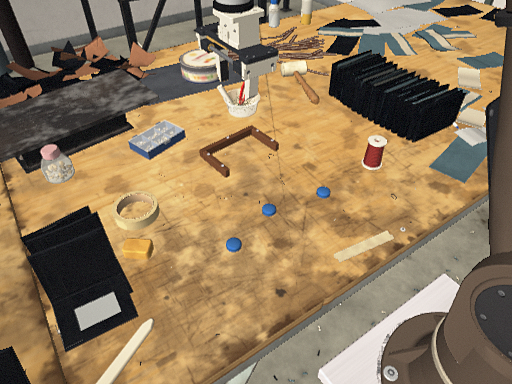

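View pics/side0.png

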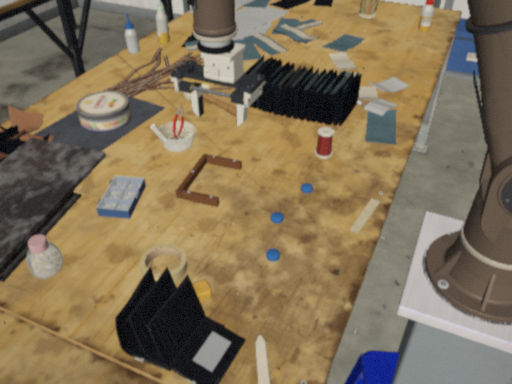

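View pics/wrist0.png

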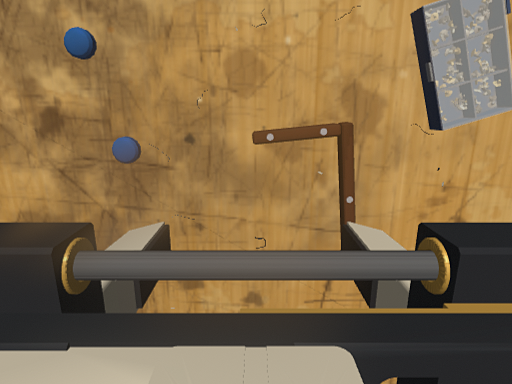

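```bash
cat > h.py <<'E'
import numpy as np,cv2
from cell import arm
def cam(n):
    p=arm.camera_params(n);R=cv2.Rodrigues(p['rvec'])[0];return p['camera_matrix'],R,p['tvec'].ravel()
def ray(c,uv):
    K,R,t=c;d=R.T@np.linalg.inv(K)@np.array([uv[0],uv[1],1.]);return -R.T@t,d
def onz(c,uv,z):
    o,d=ray(c,uv);return o+d*(z-o[2])/d[2]
def tri(c1,u1,c2,u2):
    o1,d1=ray(c1,u1);o2,d2=ray(c2,u2)
    s=np.linalg.lstsq(np.c_[d1,-d2],o2-o1,rcond=None)[0]
    a=o1+s[0]*d1;b=o2+s[1]*d2;return (a+b)/2,np.linalg.norm(a-b)
def blobs(im,lo,hi,amin=30):
    m=cv2.inRange(cv2.cvtColor(im,cv2.COLOR_BGR2HSV),lo,hi)
    n,_,st,ce=cv2.connectedComponentsWithStats(m)
    return [(ce[i].round(1),int(st[i,4]),st[i,:4]) for i in range(1,n) if st[i,4]>=amin]
BLUE=((100,150,60),(125,255,255))
def studs(n,im=None,z=0.007):
    c=cam(n);im=arm.get_image(n) if im is None else im
    return [(b[0],b[1],onz(c,b[0],z).round(4)) for b in blobs(im,*BLUE)]
E
python3 - <<'E'
from h import *
for n in ["scene","side","wrist"]:
    im=cv2.imread(f"pics/{n}0.png");c=cam(n)
    print(n)
    for r in studs(n,im): print(r)
    for nm,lo,hi in [("wax",(20,150,150),(28,255,255)),("red",(0,170,60),(6,255,255)),("red2",(174,150,60),(180,255,255)),("fence",(0,90,30),(12,255,130))]:
        for b in blobs(im,lo,hi,60):print(nm,b[0],b[1],b[2],onz(c,b[0],0.01).round(3))
E
python3 - <<'E'
from h import *
im=cv2.imread("pics/scene0.png");cv2.imwrite("pics/s1.png",cv2.resize(im[110:260,100:340],None,fx=3.3,fy=3.3))
im=cv2.imread("pics/side0.png");cv2.imwrite("pics/s2.png",cv2.resize(im[130:310,130:350],None,fx=3.3,fy=3.3))
E
```

```text
scene
(array([322.8, 191.8]), 112, array([ 0.4428, -0.1122,  0.007 ]))
(array([268.5, 209.3]), 121, array([0.4689, 0.0249, 0.007 ]))
(array([233.2, 244.1]), 159, array([0.4303, 0.1415, 0.007 ]))
wax [304.8  19.2] 74 [301  14   9  11] [ 1.336 -0.808  0.01 ]
wax [132.6 251.4] 64 [122 248  24   8] [0.526 0.317 0.01 ]
red [372.3 156. ] 188 [364 144  20  23] [ 0.469 -0.305  0.01 ]
fence [301.1  45.1] 167 [276  38  44  12] [ 1.121 -0.609  0.01 ]
fence [300.5  55.2] 99 [279  50  43   9] [ 1.05  -0.546  0.01 ]
fence [74.2 56.8] 136 [60 52 39 11] [1.53 0.16 0.01]
fence [128.4  65.9] 91 [116  61  29  11] [1.336 0.02  0.01 ]
fence [29.9 71.8] 363 [ 6 62 54 18] [1.492 0.324 0.01 ]
fence [233.5 146.5] 822 [200 126  78  51] [ 0.707 -0.033  0.01 ]
fence [378.7 156.5] 87 [373 147  11  20] [ 0.458 -0.316  0.01 ]
side
(array([306.5, 187.9]), 56, array([ 0.4414, -0.1103,  0.007 ]))
(array([276.8, 217.5]), 73, array([0.4673, 0.0267, 0.007 ]))
(array([272.6, 254.5]), 95, array([0.4291, 0.143 , 0.007 ]))
(array([374.3, 368.2]), 1308, array([0.159 , 0.3217, 0.007 ]))
wax [163.1  38.9] 69 [158  34  10  10] [ 1.323 -0.8    0.01 ]
wax [202.8 290.1] 232 [194 280  17  21] [0.519 0.296 0.01 ]
fence [144.3  76.9] 94 [126  70  37  14] [ 1.19 -0.47  0.01]
fence [146.3  86.8] 109 [128  78  33  18] [ 1.139 -0.408  0.01 ]
fence [ 22.2 132.6] 140 [ 10 124  27  18] [ 1.308 -0.005  0.01 ]
fence [319.2 144.3] 74 [317 136   6  18] [ 0.476 -0.313  0.01 ]
fence [328.8 145. ] 65 [326 137   6  17] [ 0.449 -0.321  0.01 ]
fence [203.7 178.6] 548 [177 155  64  50] [ 0.7   -0.032  0.01 ]
wrist
(array([76.4, 40.2]), 536, array([0.4288, 0.1407, 0.007 ]))
fence [349.8 213.4] 80 [345 199  10  26] [ 0.742 -0.058  0.01 ]
```

View pics/s1.png

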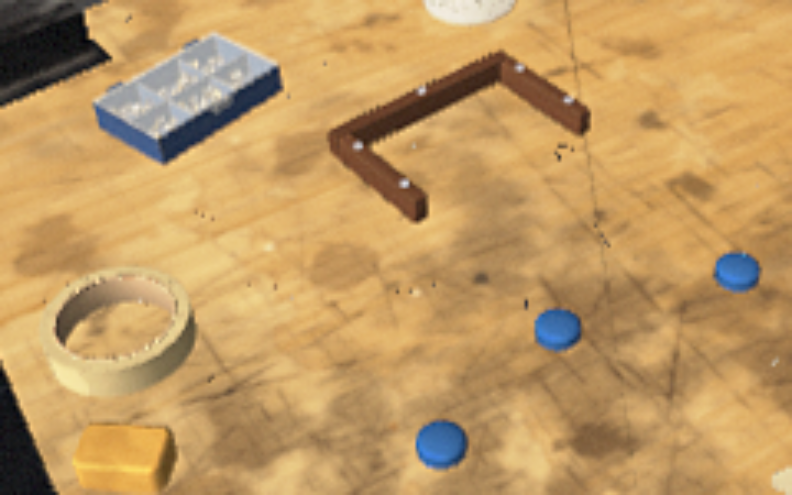

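View pics/s2.png

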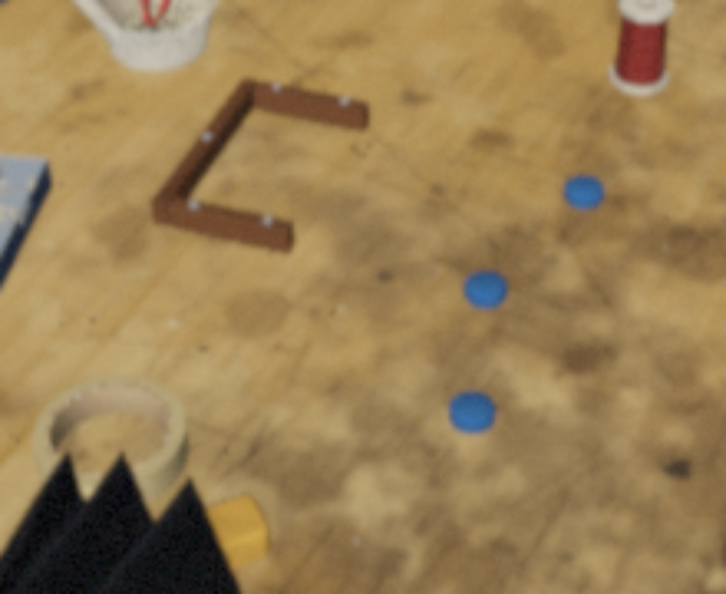

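Run:
```python
from h import *
S=cam("scene");D=cam("side");W=cam("wrist")
pts={"Ltip":((226.1,172.1),(218.5,200.3)),"Rtip":((276.7,145.8),(241.2,161.8)),"BL":((200.6,150.3),(177,192)),"BR":((252.1,125.8),(204.8,154.8))}
for k,(a,b) in pts.items():
    print(k,tri(S,a,D,b),onz(S,a,.024).round(3),onz(D,b,.024).round(3))
for a,b in [((322.8,191.8),(306.5,187.9)),((268.5,209.3),(276.8,217.5)),((233.2,244.1),(272.6,254.5))]: print(tri(S,a,D,b))
for u in [(253,132),(254,144),(352,123),(346,123),(341,136)]: print(u,onz(W,u,.024).round(4))
print("tape",onz(S,(137,212),.025),onz(S,(100+195/3.3,110+340/3.3),.012),"spool",onz(S,(372.3,168),.0),onz(D,(324,157),0))
```

```text
Ltip (array([0.61442914, 0.04526681, 0.02358386]), np.float64(0.0003002892907384102)) [0.614 0.046 0.024] [0.614 0.046 0.024]
Rtip (array([ 0.63237795, -0.12044893,  0.02367218]), np.float64(0.004698300464810052)) [ 0.629 -0.118  0.024] [ 0.634 -0.123  0.024]
BL (array([0.72901548, 0.05313497, 0.01909444]), np.float64(0.002959054339231693)) [0.725 0.055 0.024] [0.724 0.06  0.024]
BR (array([ 0.74442485, -0.11831381,  0.02070305]), np.float64(0.0033449304357144587)) [ 0.743 -0.117  0.024] [ 0.74  -0.112  0.024]
(array([ 0.44204829, -0.11143515,  0.00690886]), np.float64(0.0015885413212148856))
(array([0.46816293, 0.02543614, 0.00670518]), np.float64(0.0017070088481025225))
(array([0.42985463, 0.1418375 , 0.0065107 ]), np.float64(0.0014312546459091116))
(253, 132) [0.6221 0.0428 0.024 ]
(254, 144) [0.6232 0.0294 0.024 ]
(352, 123) [0.7322 0.0526 0.024 ]
(346, 123) [0.7255 0.0526 0.024 ]
(341, 136) [0.7209 0.0383 0.024 ]
tape [0.60878159 0.27219204 0.025     ] [0.59168135 0.23107471 0.012     ] spool [ 0.44250058 -0.27901966  0.        ] [ 0.44674099 -0.27148688  0.        ]
```

```bash
python3 -m pendant '[{"dp":[-0.05,0.03,0.0],"rotation":[0,0,0.18],"fingers":0.7},{"dp":[-0.1,0.05,0.02],"rotation":[0,0,0.36],"fingers":0.7},{"dp":[-0.15,0.08,0.04],"rotation":[0,0,0.54],"fingers":0.7},{"dp":[-0.2,0.1,0.06],"rotation":[0,0,0.72],"fingers":0.7},{"dp":[-0.222,0.117,0.08],"rotation":[0,0,0.9],"fingers":0.7},{"dp":[-0.222,0.117,0.1],"rotation":[0,0,1.08],"fingers":0.7},{"dp":[-0.222,0.117,0.1],"rotation":[0,0,1.26],"fingers":0.7},{"dp":[-0.222,0.117,0.1],"rotation":[0,0,1.424],"fingers":0.7},{"dp":[-0.222,0.117,0.1],"rotation":[0,0,1.424],"fingers":0.7},{"dp":[-0.222,0.117,0.1],"rotation":[0,0,1.424],"fingers":0.7},{"dp":[-0.222,0.117,0.1],"rotation":[0,0,1.424],"fingers":0.7},{"dp":[-0.222,0.117,0.1],"rotation":[0,0,1.424],"fingers":0.7}]'
python3 - <<'E'
from h import *
o=arm.observe();print(o['position'],o['force'],o['width'],o['dq'].round(3))
c=cam("wrist");im=arm.get_image("wrist");cv2.imwrite("pics/w1.png",im);print(-c[1].T@c[2])
for r in studs("wrist",im):print(r)
np.savez("w1.npz",K=c[0],R=c[1],t=c[2])
E
```

```text
clock: 1.65
position: [0.4025, -0.1171, 0.1013]
ee_rot: [2.379, -2.051, -0.001]
force: [0.7, -0.4, 0.1]
width: 0.152
[ 0.40245431 -0.11707961  0.10133069] [ 0.70144975 -0.42269648  0.14531496] 0.1520179851403806 [-0.002  0.001  0.001 -0.    -0.001  0.    -0.006]
[ 0.46994821 -0.10820285  0.28458254]
(array([90.2, 85.3]), 383, array([0.4696, 0.0303, 0.007 ]))
```

View pics/w1.png

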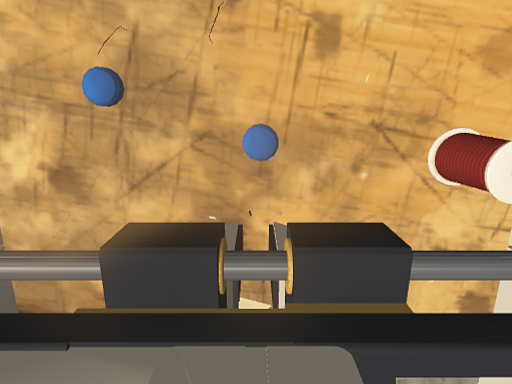

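Run:
```python
from h import *
c=cam("wrist")
for u in [(261,142),(103,87)]:print(onz(c,u,.009))
# tool frame
o=arm.observe();R=cv2.Rodrigues(o['ee_rot'])[0];p=onz(c,(261,142),.009)-o['position'];print(R.T@p)
```

```text
[ 0.44427487 -0.11729167  0.009     ]
[0.46975916 0.01879703 0.009     ]
[ 0.006339   -0.04141924  0.09229035]
```

```bash
python3 -m pendant '[{"dp":[0.004,0,0.03],"rotation":[0,0,0],"fingers":0.7},{"dp":[0.004,0,0.06],"rotation":[0,0,0],"fingers":0.7},{"dp":[0.004,0,0.08],"rotation":[0,0,0],"fingers":0.7},{"dp":[0.004,0,0.09],"rotation":[0,0,0],"fingers":0.7},{"dp":[0.004,0,0.0965],"rotation":[0,0,0],"fingers":0.7},{"dp":[0.004,0,0.0965],"rotation":[0,0,0],"fingers":0.7}]'
python3 -m pendant '[{"dp":[0,-0.005,0],"rotation":[0,0,0],"fingers":0.7},{"dp":[0,-0.012,0],"rotation":[0,0,0],"fingers":0.7},{"dp":[0,-0.02,0],"rotation":[0,0,0],"fingers":0.7},{"dp":[0,-0.03,0],"rotation":[0,0,0],"fingers":0.7},{"dp":[0,-0.04,0],"rotation":[0,0,0],"fingers":0.7},{"dp":[0,-0.05,0],"rotation":[0,0,0],"fingers":0.7},{"dp":[0,-0.06,0],"rotation":[0,0,0],"fingers":0.7},{"dp":[0,-0.07,0],"rotation":[0,0,0],"fingers":0.7},{"dp":[0,-0.08,0],"rotation":[0,0,0],"fingers":0.7},{"dp":[0,-0.08,0],"rotation":[0,0,0],"fingers":0.7}]'
cat > look.py <<'E'
from h import *
import sys
k=sys.argv[1]
o=arm.observe();print(o['clock'],o['position'].round(4),o['ee_rot'].round(3),o['force'].round(1),o['width'])
R=cv2.Rodrigues(o['ee_rot'])[0]
for n in sys.argv[2:]:
    c=cam(n);im=arm.get_image(n);cv2.imwrite(f"pics/{n}_{k}.png",im);np.savez(f"{n}_{k}.npz",K=c[0],R=c[1],t=c[2])
    print(n)
    for b in blobs(im,(100,130,40),(125,255,255)):
        p=onz(c,b[0],.007 if n!='wrist' else .009);print(b[0],b[1],p.round(4),"tool",(R.T@(p-o['position'])).round(4))
E
python3 look.py 2 wrist scene
```

```text
clock: 2.45
position: [0.403, -0.1211, 0.0049]
ee_rot: [2.378, -2.051, -0.001]
force: [0.4, 0.3, 0.3]
width: 0.15
clock: 3.7
position: [0.4831, -0.1092, 0.0048]
ee_rot: [2.379, -2.051, -0.0]
force: [-0.1, 0.0, 0.2]
width: 0.148
3.7 [ 0.4831 -0.1092  0.0048] [ 2.379 -2.051 -0.   ] [-0.1  0.   0.2] 0.14781236746022577
wrist
[ 19.6 208. ] 594 [0.4746 0.0293 0.009 ] tool [-0.1382 -0.0121 -0.0042]
[255.1 293.4] 798 [ 0.4387 -0.117   0.009 ] tool [ 0.0012  0.0451 -0.0042]
scene
[173.4 140.7] 76 [0.8265 0.0855 0.007 ] tool [-0.1418 -0.3683 -0.0024]
[153.8 152.4] 42 [0.8081 0.1507 0.007 ] tool [-0.2091 -0.3598 -0.0024]
[322.8 191.8] 116 [ 0.4428 -0.1122  0.007 ] tool [-0.0029  0.0403 -0.0022]
[268.4 209.2] 128 [0.4692 0.0249 0.007 ] tool [-0.1346 -0.0061 -0.0022]
[233.2 244.1] 159 [0.4303 0.1415 0.007 ] tool [-0.2557  0.0152 -0.0022]
```

View pics/wrist_2.png

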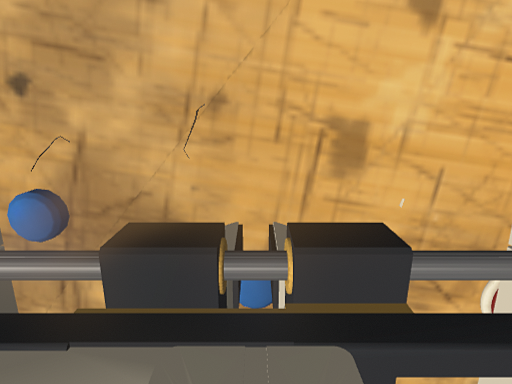

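View pics/scene_2.png

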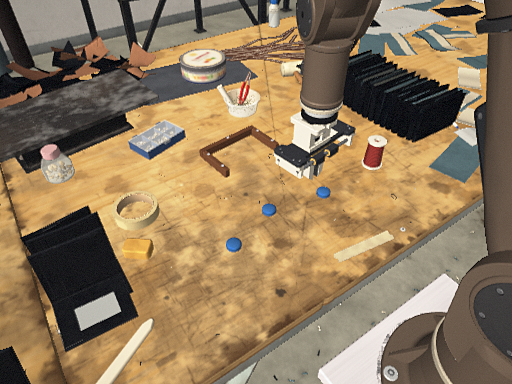

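```bash
python3 look.py 3 side
python3 - <<'E'
from h import *
a=cv2.imread("pics/scene_2.png")[110:230,240:400];b=cv2.imread("pics/side_3.png")[120:240,220:380]
cv2.imwrite("pics/z3.png",cv2.resize(np.hstack([a,b]),None,fx=2.5,fy=2.5,interpolation=cv2.INTER_CUBIC))
o=arm.observe()
for n in ["scene","side","wrist"]:
    K,R,t=cam(n)
    for z in (0,.05):
        q=K@(R@(o['position']+[0,0,z])+t);print(n,z,q[:2]/q[2])
E
```

```text
3.8 [ 0.4819 -0.1094  0.0047] [ 2.378e+00 -2.051e+00 -2.000e-03] [1.1 0.  0.1] 0.15159392794554452
side
[128.5  23.8] 40 [ 1.5651 -0.8917  0.007 ] tool [ 0.9329 -0.9566 -0.004 ]
[458.4  57.2] 362 [ 0.1838 -1.1189  0.007 ] tool [ 0.9548  0.4431 -0.0017]
[306.5 187.8] 65 [ 0.4415 -0.1106  0.007 ] tool [-0.0047  0.0401 -0.0022]
[276.9 217.1] 84 [0.4677 0.0253 0.007 ] tool [-0.1353 -0.0058 -0.0023]
[272.6 254.5] 104 [0.4291 0.143  0.007 ] tool [-0.2574  0.0151 -0.0022]
[374.4 368.1] 1342 [0.1589 0.3215 0.007 ] tool [-0.4736  0.2561 -0.0018]
scene 0 [310.81489135 183.7497541 ]
scene 0.05 [312.87232365 167.64371716]
side 0 [291.73544371 184.77151799]
side 0.05 [292.69595801 169.27238664]
wrist 0 [253.2052706  224.44840778]
wrist 0.05 [252.60933246 262.37016204]
```

View pics/z3.png

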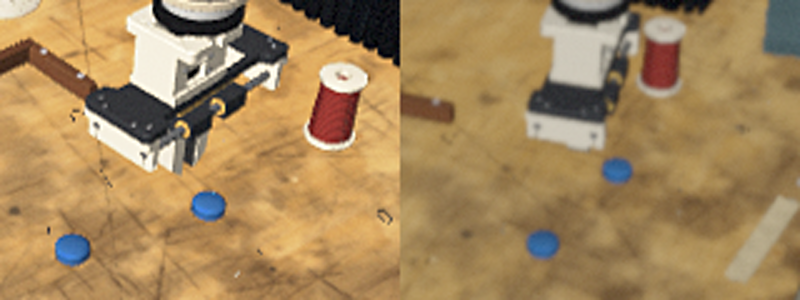

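```bash
for i in 1; do python3 -m pendant '[{"dp":[0,0,0.003],"rotation":[0,0,0],"fingers":0.7},{"dp":[0,0,0.003],"rotation":[0,0,0],"fingers":0.7}]'; done
python3 -m pendant '[{"dp":[0,0,0.003],"rotation":[0,0,0],"fingers":0.7},{"dp":[0,0,0.003],"rotation":[0,0,0],"fingers":0.7}]'
```

```text
clock: 4.1
position: [0.4811, -0.1095, 0.0015]
ee_rot: [2.377, -2.051, -0.003]
force: [-0.4, 0.2, 0.0]
width: 0.153
clock: 4.35
position: [0.4808, -0.1094, -0.0018]
ee_rot: [2.377, -2.051, -0.004]
force: [0.0, 0.6, -0.4]
width: 0.152
```

```bash
python3 -m pendant '[{"dp":[0,0,0.003],"rotation":[0,0,0],"fingers":0.7},{"dp":[0,0,0.003],"rotation":[0,0,0],"fingers":0.7}]'
python3 -m pendant '[{"dp":[0,0,0.003],"rotation":[0,0,0],"fingers":0.7},{"dp":[0,0,0.003],"rotation":[0,0,0],"fingers":0.7}]'; python3 look.py 4 scene;  python3 - <<'E'
from h import *
a=cv2.imread("pics/scene_4.png")[110:230,240:400]
cv2.imwrite("pics/z4.png",cv2.resize(a,None,fx=5,fy=5,interpolation=cv2.INTER_CUBIC))
E
```

```text
clock: 4.6
position: [0.4807, -0.1094, -0.005]
ee_rot: [2.377, -2.051, -0.004]
force: [-0.6, -0.4, 0.4]
width: 0.15
clock: 4.85
position: [0.4805, -0.1094, -0.0082]
ee_rot: [2.377, -2.051, -0.005]
force: [0.6, 0.2, 0.9]
width: 0.15
4.85 [ 0.4805 -0.1094 -0.0082] [ 2.377 -2.051 -0.005] [0.6 0.2 0.9] 0.15001374290371416
scene
[168.9 144. ] 98 [0.8196 0.1021 0.007 ] tool [-0.1595 -0.3663 -0.0164]
[322.8 191.8] 116 [ 0.4428 -0.1122  0.007 ] tool [-0.0027  0.0377 -0.0151]
[268.4 209.2] 128 [0.4692 0.0249 0.007 ] tool [-0.1344 -0.0085 -0.0152]
[233.2 244.1] 159 [0.4303 0.1415 0.007 ] tool [-0.2555  0.013  -0.015 ]
```

View pics/z4.png

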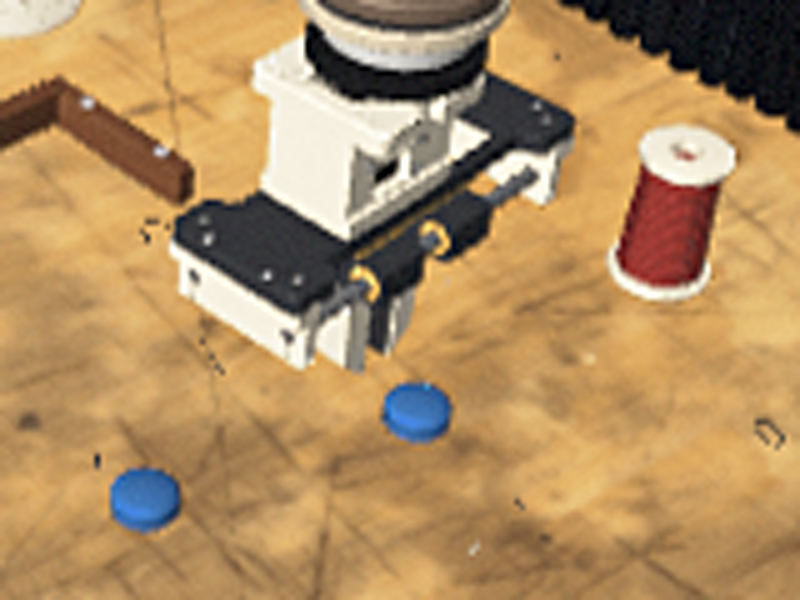

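```bash
python3 -m pendant '[{"dp":[0,0,0.002],"rotation":[0,0,0],"fingers":0.7},{"dp":[0,0,0.002],"rotation":[0,0,0],"fingers":0.7}]'
python3 -m pendant '[{"dp":[0,0,0.002],"rotation":[0,0,0],"fingers":0.7},{"dp":[0,0,0.002],"rotation":[0,0,0],"fingers":0.7}]'
python3 - <<'E'
from h import *
print(arm.observe()['force'],arm.observe()['joint_efforts'])
E
```

```text
clock: 5.15
position: [0.4804, -0.1094, -0.0103]
ee_rot: [2.377, -2.051, -0.005]
force: [0.6, -0.8, -0.2]
width: 0.151
clock: 5.4
position: [0.4803, -0.1093, -0.0124]
ee_rot: [2.377, -2.051, -0.005]
force: [0.4, 0.7, -0.9]
width: 0.148
[ 0.35216221  0.70401856 -0.86569892] [ 7.83016003e-03 -5.80821276e+01  4.33034956e+00 -1.68033332e+01
 -3.92010855e-02 -7.94681953e-02  1.48670637e-02]
```

```bash
python3 -m pendant '[{"dp":[0,0,0.0015],"rotation":[0,0,0],"fingers":0.7},{"dp":[0,0,0.0015],"rotation":[0,0,0],"fingers":0.7}]'
python3 -m pendant '[{"dp":[0,0,0.0015],"rotation":[0,0,0],"fingers":0.7},{"dp":[0,0,0.0015],"rotation":[0,0,0],"fingers":0.7}]'; python3 look.py 5 scene side;  python3 - <<'E'
from h import *
a=cv2.imread("pics/scene_5.png")[150:210,280:360];b=cv2.imread("pics/side_5.png")[150:210,250:330]
cv2.imwrite("pics/z5.png",cv2.resize(np.hstack([a,b]),None,fx=5,fy=5,interpolation=cv2.INTER_CUBIC))
E
```

```text
clock: 5.65
position: [0.4802, -0.1093, -0.014]
ee_rot: [2.377, -2.051, -0.005]
force: [0.3, -0.5, -0.5]
width: 0.151
clock: 5.9
position: [0.4801, -0.1093, -0.0156]
ee_rot: [2.376, -2.051, -0.006]
force: [0.0, -0.3, 0.0]
width: 0.152
5.9 [ 0.4801 -0.1093 -0.0156] [ 2.376 -2.051 -0.006] [ 0.  -0.3  0. ] 0.151696397977759
scene
[169.5 144.3] 71 [0.8174 0.1013 0.007 ] tool [-0.1591 -0.3644 -0.0241]
[322.8 191.8] 116 [ 0.4428 -0.1122  0.007 ] tool [-0.0027  0.0374 -0.0225]
[268.5 209.2] 129 [0.4691 0.0247 0.007 ] tool [-0.1342 -0.0087 -0.0226]
[233.2 244.1] 159 [0.4303 0.1415 0.007 ] tool [-0.2555  0.0126 -0.0223]
side
[128.5  23.8] 41 [ 1.5651 -0.8917  0.007 ] tool [ 0.9327 -0.9587 -0.0277]
[456.   58.9] 219 [ 0.1903 -1.0987  0.007 ] tool [ 0.9363  0.4317 -0.0216]
[306.5 187.7] 66 [ 0.4417 -0.111   0.007 ] tool [-0.004   0.0383 -0.0225]
[276.9 217.2] 85 [0.4675 0.0257 0.007 ] tool [-0.1354 -0.0072 -0.0225]
[272.6 254.5] 105 [0.4291 0.143  0.007 ] tool [-0.2571  0.0136 -0.0223]
[374.3 368.1] 1340 [0.1591 0.3215 0.007 ] tool [-0.4732  0.2546 -0.0211]
```

View pics/z5.png

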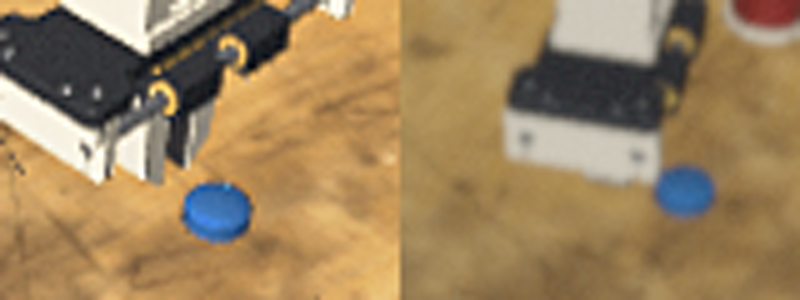

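Run:
```python
from h import *
o=arm.observe();R=cv2.Rodrigues(o['ee_rot'])[0]
K,Rc,t=cam("scene")
for x in(-.026,-.007,.007,.026):
  for y in (-.0095,.0095):
   for h in (0,.01,.02):
    p=o['position']+R@np.array([x,y,0])+[0,0,h]
    q=K@(Rc@p+t);q=q[:2]/q[2];print(x,y,p.round(3),q.round(1),"zoom",((q-[280,150])*5).round(0))
```

```text
-0.026 -0.0095 [ 0.486 -0.082 -0.016] [300.2 193.4] zoom [101. 217.]
-0.026 -0.0095 [ 0.486 -0.082 -0.006] [300.6 190.4] zoom [103. 202.]
-0.026 -0.0095 [ 0.486 -0.082  0.004] [300.9 187.3] zoom [104. 186.]
-0.026 0.0095 [ 0.467 -0.085 -0.015] [306.2 197.4] zoom [131. 237.]
-0.026 0.0095 [ 0.467 -0.085 -0.005] [306.6 194.4] zoom [133. 222.]
-0.026 0.0095 [ 0.467 -0.085  0.005] [307.  191.3] zoom [135. 206.]
-0.007 -0.0095 [ 0.489 -0.101 -0.016] [305.5 189.7] zoom [128. 199.]
-0.007 -0.0095 [ 0.489 -0.101 -0.006] [305.9 186.7] zoom [129. 183.]
-0.007 -0.0095 [ 0.489 -0.101  0.004] [306.2 183.6] zoom [131. 168.]
-0.007 0.0095 [ 0.47  -0.104 -0.015] [311.5 193.6] zoom [157. 218.]
-0.007 0.0095 [ 0.47  -0.104 -0.005] [311.9 190.6] zoom [159. 203.]
-0.007 0.0095 [ 0.47  -0.104  0.005] [312.3 187.5] zoom [161. 188.]
0.007 -0.0095 [ 0.491 -0.115 -0.016] [309.3 187. ] zoom [147. 185.]
0.007 -0.0095 [ 0.491 -0.115 -0.006] [309.7 184. ] zoom [149. 170.]
0.007 -0.0095 [ 0.491 -0.115  0.004] [310.1 180.9] zoom [150. 155.]
0.007 0.0095 [ 0.472 -0.118 -0.016] [315.3 190.9] zoom [176. 205.]
0.007 0.0095 [ 0.472 -0.118 -0.006] [315.7 187.9] zoom [179. 189.]
0.007 0.0095 [ 0.472 -0.118  0.004] [316.2 184.8] zoom [181. 174.]
0.026 -0.0095 [ 0.493 -0.134 -0.016] [314.4 183.5] zoom [172. 167.]
0.026 -0.0095 [ 0.493 -0.134 -0.006] [314.8 180.5] zoom [174. 152.]
0.026 -0.0095 [ 0.493 -0.134  0.004] [315.2 177.4] zoom [176. 137.]
0.026 0.0095 [ 0.475 -0.136 -0.016] [320.4 187.3] zoom [202. 186.]
0.026 0.0095 [ 0.475 -0.136 -0.006] [320.8 184.2] zoom [204. 171.]
0.026 0.0095 [ 0.475 -0.136  0.004] [321.3 181.2] zoom [207. 156.]
```

```bash
python3 -m pendant '[{"dp":[0,0,0.0015],"rotation":[0,0,0],"fingers":0.7},{"dp":[0,0,0.0015],"rotation":[0,0,0],"fingers":0.7}]'
python3 -m pendant '[{"dp":[0,0,0.001],"rotation":[0,0,0],"fingers":0.7},{"dp":[0,0,0.001],"rotation":[0,0,0],"fingers":0.7}]'
python3 -m pendant '[{"dp":[0,0,0.001],"rotation":[0,0,0],"fingers":0.7},{"dp":[0,0,0.001],"rotation":[0,0,0],"fingers":0.7}]'
```

```text
clock: 6.25
position: [0.4801, -0.1093, -0.0172]
ee_rot: [2.376, -2.051, -0.006]
force: [0.2, 0.7, 0.1]
width: 0.151
clock: 6.5
position: [0.48, -0.1093, -0.0182]
ee_rot: [2.376, -2.051, -0.006]
force: [-0.8, 0.4, -0.2]
width: 0.151
clock: 6.75
position: [0.48, -0.1093, -0.0193]
ee_rot: [2.376, -2.051, -0.006]
force: [0.5, 0.6, 0.6]
width: 0.146
```

```bash
python3 -m pendant '[{"dp":[0,0,0.001],"rotation":[0,0,0],"fingers":0.7},{"dp":[0,0,0.001],"rotation":[0,0,0],"fingers":0.7}]'
python3 -m pendant '[{"dp":[0,0,0.001],"rotation":[0,0,0],"fingers":0.7},{"dp":[0,0,0.001],"rotation":[0,0,0],"fingers":0.7}]'
python3 -m pendant '[{"dp":[0,0,0.001],"rotation":[0,0,0],"fingers":0.7},{"dp":[0,0,0.001],"rotation":[0,0,0],"fingers":0.7}]'; python3 look.py 6 scene;  python3 - <<'E'
from h import *
a=cv2.imread("pics/scene_6.png")[150:210,280:360]
cv2.imwrite("pics/z6.png",cv2.resize(a,None,fx=7,fy=7,interpolation=cv2.INTER_CUBIC))
E
```

```text
clock: 7.0
position: [0.4799, -0.1093, -0.0204]
ee_rot: [2.376, -2.051, -0.006]
force: [-0.5, -0.5, 0.6]
width: 0.147
clock: 7.25
position: [0.4798, -0.1093, -0.0215]
ee_rot: [2.376, -2.051, -0.006]
force: [-0.2, -0.2, -0.3]
width: 0.151
clock: 7.5
position: [0.4798, -0.1092, -0.0225]
ee_rot: [2.376, -2.05, -0.007]
force: [-0.8, -0.4, -0.1]
width: 0.153
7.5 [ 0.4798 -0.1092 -0.0225] [ 2.376 -2.05  -0.007] [-0.8 -0.4 -0.1] 0.1527277597425509
scene
[166.  146.1] 77 [0.8153 0.1126 0.007 ] tool [-0.1703 -0.3642 -0.0312]
[322.8 191.9] 115 [ 0.4426 -0.112   0.007 ] tool [-0.0028  0.0374 -0.0293]
[268.4 209.2] 128 [0.4692 0.0249 0.007 ] tool [-0.1343 -0.0091 -0.0294]
[233.2 244.1] 159 [0.4303 0.1415 0.007 ] tool [-0.2554  0.0124 -0.0292]
```

View pics/z6.png

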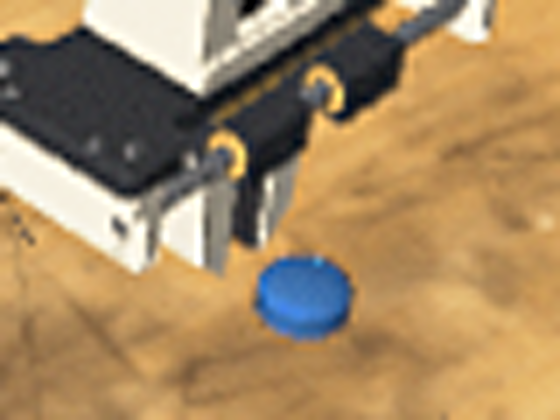

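```bash
python3 -m pendant '[{"dp":[0,0,-0.025],"rotation":[0,0,0],"fingers":0.7},{"dp":[0,0,-0.045],"rotation":[0,0,0],"fingers":0.7},{"dp":[0,0.03,-0.045],"rotation":[0,0,0],"fingers":0.7},{"dp":[0,0.06,-0.045],"rotation":[0,0,0],"fingers":0.7},{"dp":[0,0.08,-0.045],"rotation":[0,0,0],"fingers":0.7},{"dp":[0,0.08,-0.045],"rotation":[0,0,0],"fingers":0.7},{"dp":[0,0.08,-0.025],"rotation":[0,0,0],"fingers":0.7},{"dp":[0,0.08,-0.01],"rotation":[0,0,0],"fingers":0.7},{"dp":[0,0.08,-0.002],"rotation":[0,0,0],"fingers":0.7},{"dp":[0,0.08,-0.002],"rotation":[0,0,0],"fingers":0.7}]'
python3 -m pendant '[{"dp":[0,-0.005,0],"rotation":[0,0,0],"fingers":0.7},{"dp":[0,-0.012,0],"rotation":[0,0,0],"fingers":0.7},{"dp":[0,-0.02,0],"rotation":[0,0,0],"fingers":0.7},{"dp":[0,-0.03,0],"rotation":[0,0,0],"fingers":0.7},{"dp":[0,-0.04,0],"rotation":[0,0,0],"fingers":0.7},{"dp":[0,-0.05,0],"rotation":[0,0,0],"fingers":0.7},{"dp":[0,-0.06,0],"rotation":[0,0,0],"fingers":0.7},{"dp":[0,-0.06,0],"rotation":[0,0,0],"fingers":0.7}]'
python3 look.py 7 wrist scene
```

```text
clock: 8.8
position: [0.401, -0.1209, -0.0204]
ee_rot: [2.376, -2.05, -0.007]
force: [0.2, 0.3, 0.3]
width: 0.153
clock: 9.8
position: [0.4616, -0.112, -0.0208]
ee_rot: [2.377, -2.05, -0.006]
force: [-0.4, -0.3, -0.0]
width: 0.147
9.8 [ 0.4616 -0.112  -0.0208] [ 2.377 -2.05  -0.006] [-0.4 -0.3 -0. ] 0.14699136379423747
wrist
[ 11.1 188.6] 1287 [0.4738 0.0118 0.009 ] tool [-0.1206 -0.0301 -0.0298]
[249.9 207.7] 1406 [ 0.4814 -0.1076  0.009 ] tool [-0.0015 -0.0201 -0.0299]
scene
[167.9 144.8] 87 [0.8178 0.1059 0.007 ] tool [-0.163  -0.3842 -0.0293]
[268.4 209.2] 128 [0.4692 0.0249 0.007 ] tool [-0.1342 -0.0276 -0.0278]
[233.2 244.1] 159 [0.4303 0.1415 0.007 ] tool [-0.2554 -0.0062 -0.0276]
```

View pics/wrist_7.png

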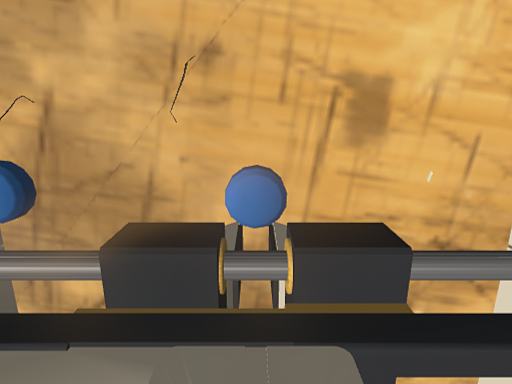

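View pics/scene_7.png

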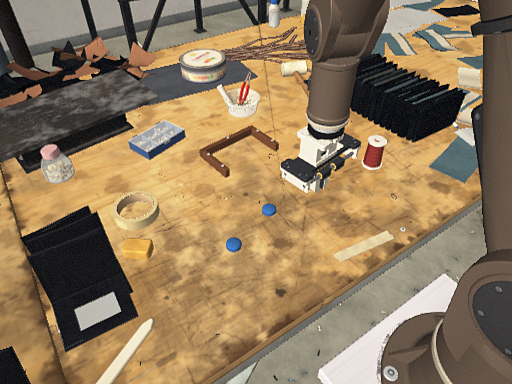

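```bash
python3 -m pendant '[{"dp":[0,-0.006,0],"rotation":[0,0,0],"fingers":0.7},{"dp":[0,-0.015,0],"rotation":[0,0,0],"fingers":0.7},{"dp":[0,-0.025,0],"rotation":[0,0,0],"fingers":0.7},{"dp":[-0.001,-0.035,0],"rotation":[0,0,0],"fingers":0.7},{"dp":[-0.001,-0.045,0],"rotation":[0,0,0],"fingers":0.7},{"dp":[-0.001,-0.055,0],"rotation":[0,0,0],"fingers":0.7},{"dp":[-0.002,-0.065,0],"rotation":[0,0,0],"fingers":0.7},{"dp":[-0.002,-0.075,0],"rotation":[0,0,0],"fingers":0.7},{"dp":[-0.002,-0.085,0],"rotation":[0,0,0],"fingers":0.7},{"dp":[-0.002,-0.092,0],"rotation":[0,0,0],"fingers":0.7},{"dp":[-0.002,-0.096,0],"rotation":[0,0,0],"fingers":0.7}]'
python3 look.py 8 wrist
```

```text
clock: 11.28
position: [0.5554, -0.096, -0.0214]
ee_rot: [2.376, -2.05, -0.007]
force: [-1.4, -0.9, 2.0]
width: 0.152
11.275 [ 0.5554 -0.096  -0.0214] [ 2.376 -2.05  -0.007] [-1.4 -0.9  2. ] 0.15172663966355393
wrist
[249.9 210.2] 1455 [ 0.5741 -0.0918  0.009 ] tool [-0.0015 -0.019  -0.0305]
```

View pics/wrist_8.png

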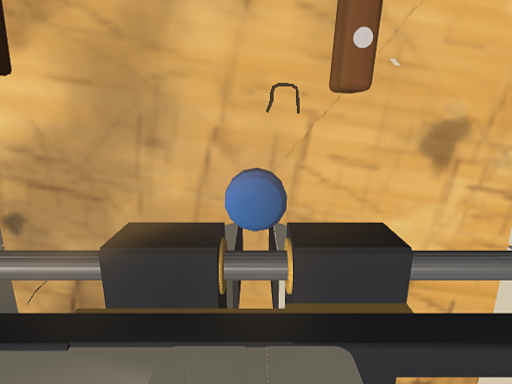

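Run:
```python
from h import *
c=cam("wrist");o=arm.observe();R=cv2.Rodrigues(o['ee_rot'])[0]
for u,z in [((331,84),.024),((372,86),.024),((338,0),.024),((10,72),.024),((4,0),.024),((256,199),.009)]:
    p=onz(c,u,z);print(u,p.round(4),(R.T@(p-o['position'])).round(4))
```

```text
(331, 84) [ 0.6383 -0.1166  0.024 ] [ 0.0325 -0.0783 -0.0458]
(372, 86) [ 0.64   -0.1335  0.024 ] [ 0.0495 -0.0776 -0.0458]
(338, 0) [ 0.6689 -0.1128  0.024 ] [ 0.0333 -0.1092 -0.046 ]
(10, 72) [0.6237 0.0141 0.024 ] [-0.0988 -0.0831 -0.0457]
(4, 0) [0.65  0.015 0.024] [-0.0959 -0.1092 -0.0458]
(256, 199) [ 0.5808 -0.0939  0.009 ] [ 0.0017 -0.0248 -0.0305]
```

```bash
python3 -m pendant '[{"dp":[0,-0.006,0],"rotation":[0,0,0],"fingers":0.7},{"dp":[0,-0.015,0],"rotation":[0,0,0],"fingers":0.7},{"dp":[0,-0.025,0],"rotation":[0,0,0],"fingers":0.7},{"dp":[-0.001,-0.035,0],"rotation":[0,0,0],"fingers":0.7},{"dp":[-0.001,-0.045,0],"rotation":[0,0,0],"fingers":0.7},{"dp":[-0.001,-0.055,0],"rotation":[0,0,0],"fingers":0.7},{"dp":[-0.001,-0.065,0],"rotation":[0,0,0],"fingers":0.7},{"dp":[-0.001,-0.075,0],"rotation":[0,0,0],"fingers":0.7},{"dp":[-0.001,-0.085,0],"rotation":[0,0,0],"fingers":0.7}]'
python3 look.py 9 wrist
```

```text
clock: 12.45
position: [0.6403, -0.0824, -0.0218]
ee_rot: [2.377, -2.05, -0.007]
force: [-0.8, 0.0, 1.5]
width: 0.148
12.45 [ 0.6403 -0.0824 -0.0218] [ 2.377 -2.05  -0.007] [-0.8  0.   1.5] 0.14760575607429371
wrist
[249.5 210.7] 1419 [ 0.6589 -0.078   0.009 ] tool [-0.0017 -0.0188 -0.0309]
```

View pics/wrist_9.png

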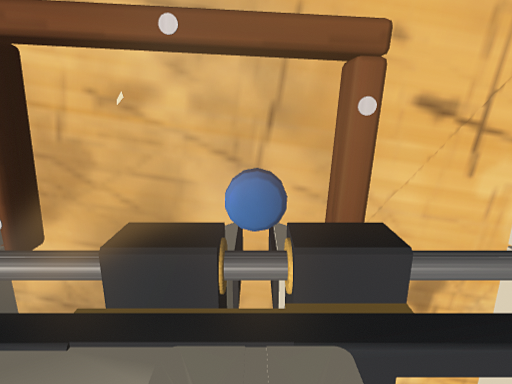

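Run:
```python
from h import *
c=cam("wrist");o=arm.observe();R=cv2.Rodrigues(o['ee_rot'])[0]
for u,z in [((256,54),.0),((50,44),0),((340,60),0),((330,190),0),((42,240),.0),((21,60),0),((256,199),.009)]:
    p=onz(c,u,z);print(u,p.round(4),(R.T@(p-o['position'])).round(4))
```

```text
(256, 54) [ 0.7348 -0.0698  0.    ] [ 0.0016 -0.0936 -0.0221]
(50, 44) [0.7249 0.0264 0.    ] [-0.095 -0.098 -0.022]
(340, 60) [ 0.7381 -0.1096  0.    ] [ 0.0415 -0.0909 -0.0221]
(330, 190) [ 0.675  -0.1181  0.    ] [ 0.0406 -0.0273 -0.0219]
(42, 240) [0.624  0.0325 0.    ] [-0.1159  0.001  -0.0216]
(21, 60) [0.7158 0.0401 0.    ] [-0.1099 -0.091  -0.0219]
(256, 199) [ 0.6669 -0.0799  0.009 ] [ 0.0016 -0.0249 -0.0308]
```

```bash
python3 -m pendant '[{"dp":[0,-0.006,0],"rotation":[0,0,0],"fingers":0.7},{"dp":[0,-0.014,0],"rotation":[0,0,0],"fingers":0.7},{"dp":[0,-0.023,0],"rotation":[0,0,0],"fingers":0.7},{"dp":[0,-0.03,0],"rotation":[0,0,0],"fingers":0.7},{"dp":[0,-0.036,0],"rotation":[0,0,0],"fingers":0.7},{"dp":[0,-0.036,0],"rotation":[0,0,0],"fingers":0.7},{"dp":[0,-0.02,0],"rotation":[0,0,0],"fingers":0.7},{"dp":[0,0.02,0],"rotation":[0,0,0],"fingers":0.7},{"dp":[0,0.04,-0.03],"rotation":[0,0,0],"fingers":0.7},{"dp":[0,0.04,-0.07],"rotation":[0,0,0],"fingers":0.7},{"dp":[0,0.04,-0.1],"rotation":[0,0,0],"fingers":0.7},{"dp":[0,0.04,-0.1],"rotation":[0,0,0],"fingers":0.7}]'
python3 look.py 10 wrist scene
```

```text
clock: 14.0
position: [0.6044, -0.0882, 0.0811]
ee_rot: [-2.379, 2.051, -0.001]
force: [-0.4, 0.9, -0.2]
width: 0.148
14.0 [ 0.6044 -0.0882  0.0811] [-2.379e+00  2.051e+00 -1.000e-03] [-0.4  0.9 -0.2] 0.14822284463290308
wrist
[243.8  61.2] 381 [ 0.706  -0.0658  0.009 ] tool [-0.0072 -0.1037  0.0722]
scene
[173.8 140.5] 78 [0.8267 0.0842 0.007 ] tool [-0.1378 -0.2451  0.0744]
[246.3 143.8] 74 [ 0.701  -0.0701  0.007 ] tool [-0.0037 -0.0981  0.0742]
[268.4 209.2] 128 [0.4692 0.0249 0.007 ] tool [-0.1318  0.1171  0.0739]
[233.2 244.1] 159 [0.4303 0.1415 0.007 ] tool [-0.2529  0.1385  0.0739]
```

View pics/wrist_10.png

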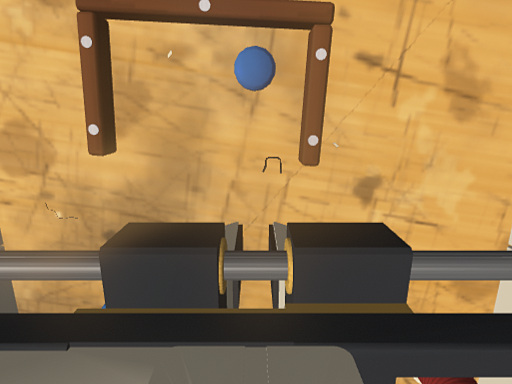

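Run:
```python
from h import *
d=np.load("wrist_10.npz");c=(d['K'],d['R'],d['t'])
P={}
for k,u in dict(L=(116,150),R=(300,161),BL=(106,20),BR=(309,29),s=(255,69)).items():
    P[k]=onz(c,u,0 if k!='s' else .009);print(k,P[k].round(4))
O=(P['L']+P['R'])/2;x=(P['BL']+P['BR'])/2-O;yw=np.arctan2(x[1],x[0]);v=P['L']-P['R'];print(O,np.degrees(yw),np.degrees(np.arctan2(-v[0],v[1])),np.linalg.norm(x),np.linalg.norm(v))
```

```text
L [0.6232 0.0305 0.    ]
R [ 0.6366 -0.1229  0.    ]
BL [0.7206 0.0417 0.    ]
BR [ 0.7371 -0.1113  0.    ]
s [ 0.7018 -0.0749  0.009 ]
[ 0.62990824 -0.04616331  0.        ] 6.550794766055029 4.992687096641419 0.09962203908964133 0.15400523725859544
```

```bash
python3 -m pendant '[{"dp":[-0.03,0.04,0],"rotation":[0,0,0.16],"fingers":0.7},{"dp":[-0.07,0.08,0],"rotation":[0,0,0.325],"fingers":0.7},{"dp":[-0.11,0.12,0],"rotation":[0,0,0.325],"fingers":0.7},{"dp":[-0.142,0.157,0],"rotation":[0,0,0.325],"fingers":0.7},{"dp":[-0.142,0.157,0],"rotation":[0,0,0.325],"fingers":0.7},{"dp":[-0.142,0.157,0.03],"rotation":[0,0,0.325],"fingers":0.7},{"dp":[-0.142,0.157,0.05],"rotation":[0,0,0.325],"fingers":0.7},{"dp":[-0.142,0.157,0.05],"rotation":[0,0,0.325],"fingers":0.7}]'
python3 look.py 11 wrist; python3 -c "
from h import *
print(arm.observe()['joints'].round(2))"
```

```text
clock: 15.1
position: [0.4251, 0.0287, 0.0275]
ee_rot: [2.012, -2.405, -0.006]
force: [-0.5, -0.5, 1.3]
width: 0.153
15.1 [0.4251 0.0287 0.0275] [ 2.012 -2.405 -0.006] [-0.5 -0.5  1.3] 0.15286189490266155
wrist
[242.1 145.2] 726 [0.4725 0.0274 0.009 ] tool [-0.0071 -0.047   0.0182]
[-0.48  0.39  0.37  2.25 -0.26  0.55 -1.66]
```

View pics/wrist_11.png

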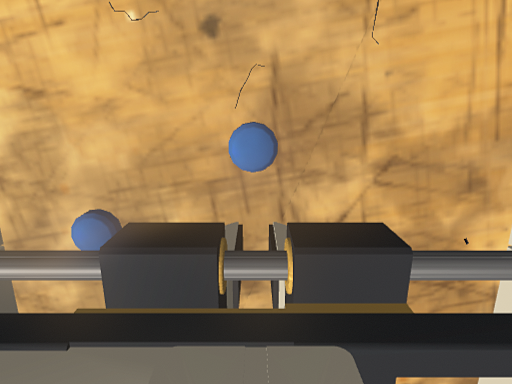

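```bash
python3 -m pendant '[{"dp":[-0.0015,0,0.02],"rotation":[0,0,0],"fingers":0.7},{"dp":[-0.0015,0,0.036],"rotation":[0,0,0],"fingers":0.7},{"dp":[-0.0015,0,0.048],"rotation":[0,0,0],"fingers":0.7},{"dp":[-0.0015,0,0.048],"rotation":[0,0,0],"fingers":0.7},{"dp":[-0.0015,-0.006,0.048],"rotation":[0,0,0],"fingers":0.7},{"dp":[-0.0015,-0.014,0.048],"rotation":[0,0,0],"fingers":0.7},{"dp":[-0.0015,-0.024,0.048],"rotation":[0,0,0],"fingers":0.7},{"dp":[-0.0015,-0.034,0.048],"rotation":[0,0,0],"fingers":0.7},{"dp":[-0.0015,-0.044,0.048],"rotation":[0,0,0],"fingers":0.7},{"dp":[-0.0015,-0.054,0.048],"rotation":[0,0,0],"fingers":0.7},{"dp":[-0.0015,-0.064,0.048],"rotation":[0,0,0],"fingers":0.7},{"dp":[-0.0015,-0.074,0.048],"rotation":[0,0,0],"fingers":0.7},{"dp":[-0.0015,-0.084,0.048],"rotation":[0,0,0],"fingers":0.7},{"dp":[-0.0015,-0.094,0.048],"rotation":[0,0,0],"fingers":0.7},{"dp":[-0.0015,-0.104,0.048],"rotation":[0,0,0],"fingers":0.7},{"dp":[-0.0015,-0.114,0.048],"rotation":[0,0,0],"fingers":0.7},{"dp":[-0.0015,-0.12,0.048],"rotation":[0,0,0],"fingers":0.7}]'
python3 look.py 12 wrist
```

```text
clock: 17.27
position: [0.5447, 0.0088, -0.0203]
ee_rot: [2.012, -2.407, -0.005]
force: [-1.2, -0.1, 0.7]
width: 0.149
17.275 [ 0.5447  0.0088 -0.0203] [ 2.012 -2.407 -0.005] [-1.2 -0.1  0.7] 0.14880209892259294
wrist
[253.1 206.8] 1894 [0.5653 0.0051 0.009 ] tool [ 0.0001 -0.0208 -0.0294]
```

View pics/wrist_12.png

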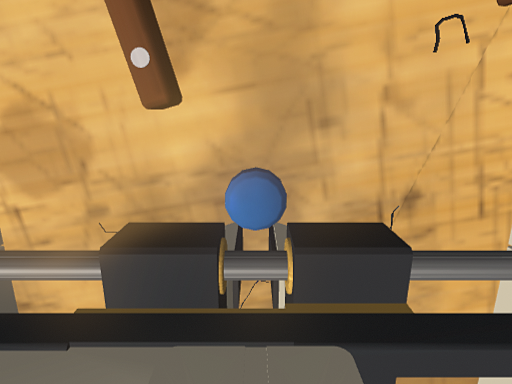

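```bash
python3 -m pendant '[{"dp":[0,-0.006,0],"rotation":[0,0,0],"fingers":0.7},{"dp":[0,-0.014,0],"rotation":[0,0,0],"fingers":0.7},{"dp":[-0.001,-0.024,0],"rotation":[0,0,0],"fingers":0.7},{"dp":[-0.001,-0.034,0],"rotation":[0,0,0],"fingers":0.7},{"dp":[-0.001,-0.044,0],"rotation":[0,0,0],"fingers":0.7},{"dp":[-0.002,-0.054,0],"rotation":[0,0,0],"fingers":0.7},{"dp":[-0.002,-0.064,0],"rotation":[0,0,0],"fingers":0.7},{"dp":[-0.002,-0.074,0],"rotation":[0,0,0],"fingers":0.7},{"dp":[-0.003,-0.084,0],"rotation":[0,0,0],"fingers":0.7},{"dp":[-0.003,-0.094,0],"rotation":[0,0,0],"fingers":0.7},{"dp":[-0.003,-0.1,0],"rotation":[0,0,0],"fingers":0.7}]'
python3 look.py 13 wrist
```

```text
clock: 18.7
position: [0.645, -0.0062, -0.0207]
ee_rot: [2.013, -2.407, -0.003]
force: [-0.6, -0.1, 0.0]
width: 0.149
18.7 [ 0.645  -0.0062 -0.0207] [ 2.013 -2.407 -0.003] [-0.6 -0.1  0. ] 0.14937179101111234
wrist
[373.1 109.5] 3451 [ 0.7027 -0.0739  0.009 ] tool [ 0.0564 -0.0686 -0.0299]
[251.5 209.8] 1543 [ 0.6644 -0.0089  0.009 ] tool [-0.0007 -0.0194 -0.0298]
```

View pics/wrist_13.png

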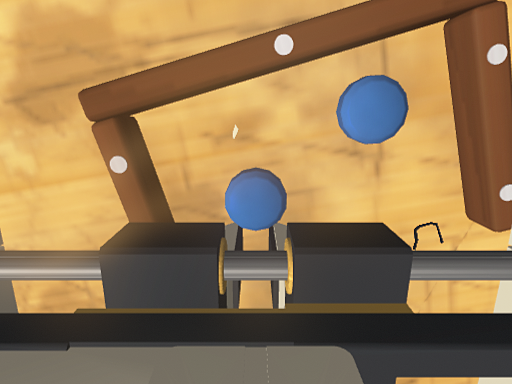

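```bash
python3 -m pendant '[{"dp":[0,-0.006,0],"rotation":[0,0,0],"fingers":0.7},{"dp":[0,-0.014,0],"rotation":[0,0,0],"fingers":0.7},{"dp":[0,-0.021,0],"rotation":[0,0,0],"fingers":0.7},{"dp":[0,-0.027,0],"rotation":[0,0,0],"fingers":0.7},{"dp":[0,-0.027,0],"rotation":[0,0,0],"fingers":0.7},{"dp":[0,-0.015,0],"rotation":[0,0,0],"fingers":0.7},{"dp":[0,0.015,0],"rotation":[0,0,0],"fingers":0.7},{"dp":[0,0.04,-0.02],"rotation":[0,0,0],"fingers":0.7},{"dp":[0,0.05,-0.06],"rotation":[0,0,0],"fingers":0.7},{"dp":[0,0.05,-0.1],"rotation":[0,0,0],"fingers":0.7},{"dp":[0,0.05,-0.1],"rotation":[0,0,0],"fingers":0.7}]'
python3 look.py 14 wrist scene
```

```text
clock: 20.12
position: [0.598, 0.0028, 0.0827]
ee_rot: [-2.014, 2.409, -0.002]
force: [0.0, -0.1, -0.4]
width: 0.15
20.125 [0.598  0.0028 0.0827] [-2.014e+00  2.409e+00 -2.000e-03] [ 0.  -0.1 -0.4] 0.15048359593225014
wrist
[324.1  42. ] 908 [ 0.7046 -0.0699  0.009 ] tool [ 0.0527 -0.1176  0.0739]
[242.4  67.6] 251 [ 0.6978 -0.0065  0.009 ] tool [-0.0085 -0.0998  0.0739]
scene
[169.5 143.6] 99 [0.8203 0.1    0.007 ] tool [-0.1349 -0.2014  0.0761]
[246.2 144.4] 55 [ 0.6989 -0.0683  0.007 ] tool [ 0.0522 -0.1118  0.0758]
[229.1 152.1] 80 [ 0.6962 -0.0127  0.007 ] tool [-0.0021 -0.0993  0.0759]
[233.2 244.1] 159 [0.4303 0.1415 0.007 ] tool [-0.1068  0.1898  0.0754]
```

View pics/wrist_14.png

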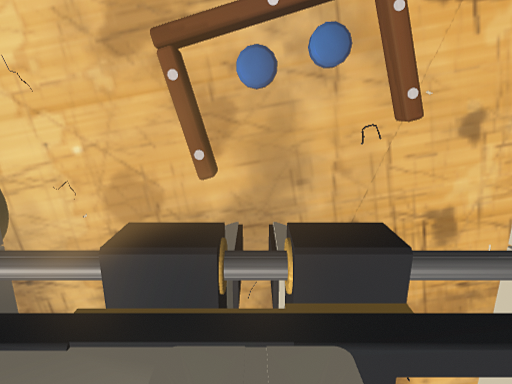

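```bash
python3 -m pendant '[{"dp":[-0.02,0.04,0],"rotation":[0,0,0.15],"fingers":0.7},{"dp":[-0.05,0.09,0],"rotation":[0,0,0.3],"fingers":0.7},{"dp":[-0.08,0.14,0],"rotation":[0,0,0.38],"fingers":0.7},{"dp":[-0.1,0.19,0],"rotation":[0,0,0.38],"fingers":0.7},{"dp":[-0.12,0.231,0],"rotation":[0,0,0.38],"fingers":0.7},{"dp":[-0.12,0.231,0.01],"rotation":[0,0,0.38],"fingers":0.7},{"dp":[-0.12,0.231,0.03],"rotation":[0,0,0.38],"fingers":0.7},{"dp":[-0.12,0.231,0.05],"rotation":[0,0,0.38],"fingers":0.7},{"dp":[-0.12,0.231,0.05],"rotation":[0,0,0.38],"fingers":0.7}]'
python3 look.py 15 wrist; python3 -c "
from h import *
print(arm.observe()['joints'].round(2))"
```

```text
clock: 21.35
position: [0.3888, 0.1603, 0.0286]
ee_rot: [1.519, -2.742, -0.001]
force: [0.1, -0.3, 0.4]
width: 0.15
21.35 [0.3888 0.1603 0.0286] [ 1.519e+00 -2.742e+00 -1.000e-03] [ 0.1 -0.3  0.4] 0.1496028099804036
wrist
[233.1 147.7] 347 [0.4344 0.1471 0.009 ] tool [-0.0132 -0.0457  0.0193]
[-0.87  0.39  0.44  2.26 -0.32  0.55 -2.31]
```

View pics/wrist_15.png

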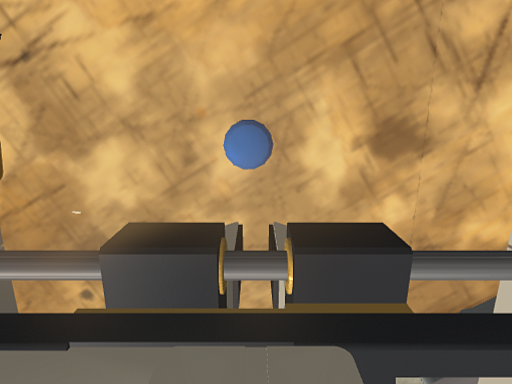

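```bash
python3 -m pendant '[{"dp":[-0.0055,0,0.02],"rotation":[0,0,0],"fingers":0.7},{"dp":[-0.0055,0,0.036],"rotation":[0,0,0],"fingers":0.7},{"dp":[-0.0055,0,0.049],"rotation":[0,0,0],"fingers":0.7},{"dp":[-0.0055,0,0.049],"rotation":[0,0,0],"fingers":0.7},{"dp":[-0.0055,-0.006,0.049],"rotation":[0,0,0],"fingers":0.7},{"dp":[-0.0055,-0.014,0.049],"rotation":[0,0,0],"fingers":0.7},{"dp":[-0.0055,-0.022,0.049],"rotation":[0,0,0],"fingers":0.7},{"dp":[-0.0055,-0.03,0.049],"rotation":[0,0,0],"fingers":0.7},{"dp":[-0.0045,-0.039,0.049],"rotation":[0,0,0],"fingers":0.7},{"dp":[-0.003,-0.049,0.049],"rotation":[0,0,0],"fingers":0.7},{"dp":[-0.0015,-0.059,0.049],"rotation":[0,0,0],"fingers":0.7},{"dp":[0,-0.069,0.049],"rotation":[0,0,0],"fingers":0.7},{"dp":[0.0015,-0.079,0.049],"rotation":[0,0,0],"fingers":0.7},{"dp":[0.003,-0.089,0.049],"rotation":[0,0,0],"fingers":0.7},{"dp":[0.0045,-0.099,0.049],"rotation":[0,0,0],"fingers":0.7},{"dp":[0.006,-0.109,0.049],"rotation":[0,0,0],"fingers":0.7},{"dp":[0.0075,-0.119,0.049],"rotation":[0,0,0],"fingers":0.7},{"dp":[0.009,-0.129,0.049],"rotation":[0,0,0],"fingers":0.7},{"dp":[0.01,-0.135,0.049],"rotation":[0,0,0],"fingers":0.7}]'
python3 look.py 16 wrist
```

```text
clock: 23.78
position: [0.4988, 0.0798, -0.02]
ee_rot: [1.519, -2.744, -0.0]
force: [-0.5, 0.2, 0.8]
width: 0.149
23.775 [ 0.4988  0.0798 -0.02  ] [ 1.519 -2.744 -0.   ] [-0.5  0.2  0.8] 0.1489023747415311
wrist
[254.  209.1] 1629 [0.5157 0.0691 0.009 ] tool [ 0.0002 -0.0199 -0.0291]
```

View pics/wrist_16.png

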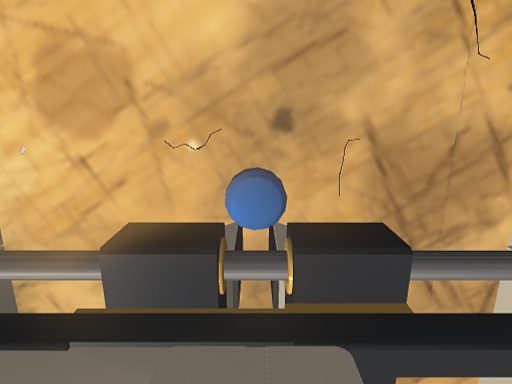

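```bash
python3 -m pendant '[{"dp":[0.001,-0.006,0],"rotation":[0,0,0],"fingers":0.7},{"dp":[0.002,-0.014,0],"rotation":[0,0,0],"fingers":0.7},{"dp":[0.0035,-0.024,0],"rotation":[0,0,0],"fingers":0.7},{"dp":[0.005,-0.034,0],"rotation":[0,0,0],"fingers":0.7},{"dp":[0.0065,-0.044,0],"rotation":[0,0,0],"fingers":0.7},{"dp":[0.008,-0.054,0],"rotation":[0,0,0],"fingers":0.7},{"dp":[0.0095,-0.064,0],"rotation":[0,0,0],"fingers":0.7},{"dp":[0.011,-0.074,0],"rotation":[0,0,0],"fingers":0.7},{"dp":[0.0125,-0.084,0],"rotation":[0,0,0],"fingers":0.7},{"dp":[0.014,-0.094,0],"rotation":[0,0,0],"fingers":0.7},{"dp":[0.015,-0.1,0],"rotation":[0,0,0],"fingers":0.7}]'
python3 look.py 17 wrist
```

```text
clock: 25.2
position: [0.5767, 0.0129, -0.0201]
ee_rot: [1.518, -2.745, 0.001]
force: [-0.8, 0.6, 0.1]
width: 0.152
25.2 [ 0.5767  0.0129 -0.0201] [ 1.518e+00 -2.745e+00  1.000e-03] [-0.8  0.6  0.1] 0.15247150203574505
wrist
[160.5  12.8] 1458 [ 0.6915 -0.0112  0.009 ] tool [-0.0405 -0.11   -0.0295]
[255.  209.6] 1593 [0.5931 0.0018 0.009 ] tool [ 0.0007 -0.0197 -0.0291]
```

View pics/wrist_17.png

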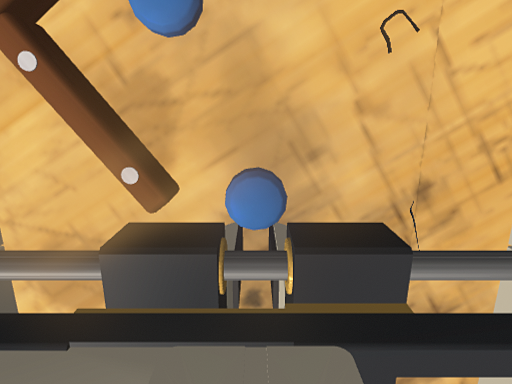

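```bash
python3 -m pendant '[{"dp":[0.001,-0.006,0],"rotation":[0,0,0],"fingers":0.7},{"dp":[0.002,-0.014,0],"rotation":[0,0,0],"fingers":0.7},{"dp":[0.0035,-0.024,0],"rotation":[0,0,0],"fingers":0.7},{"dp":[0.005,-0.034,0],"rotation":[0,0,0],"fingers":0.7},{"dp":[0.0065,-0.044,0],"rotation":[0,0,0],"fingers":0.7},{"dp":[0.008,-0.054,0],"rotation":[0,0,0],"fingers":0.7},{"dp":[0.0095,-0.064,0],"rotation":[0,0,0],"fingers":0.7},{"dp":[0.0105,-0.072,0],"rotation":[0,0,0],"fingers":0.7},{"dp":[0.0105,-0.075,0],"rotation":[0,0,0],"fingers":0.7}]'
python3 look.py 18 wrist
```

```text
clock: 26.38
position: [0.6355, -0.037, -0.0201]
ee_rot: [1.517, -2.746, 0.002]
force: [-0.4, 0.6, 1.2]
width: 0.147
26.375 [ 0.6355 -0.037  -0.0201] [ 1.517e+00 -2.746e+00  2.000e-03] [-0.4  0.6  1.2] 0.1470817200782259
wrist
[237.5  98.9] 1968 [ 0.702 -0.07   0.009] tool [-0.0074 -0.0739 -0.0292]
[144.1 181.9] 460 [ 0.6936 -0.0091  0.009 ] tool [-0.0544 -0.0343 -0.0294]
[252.4 211. ] 1385 [ 0.6519 -0.0465  0.009 ] tool [-0.0006 -0.0189 -0.0291]
```

View pics/wrist_18.png

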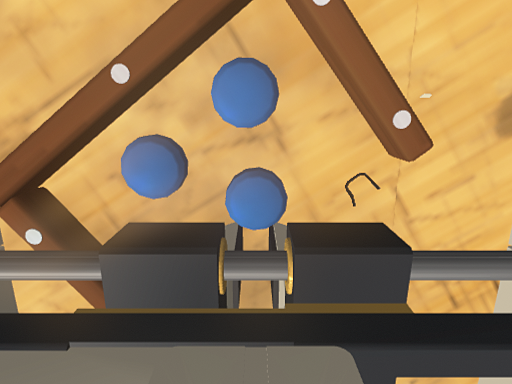

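```bash
python3 -m pendant '[{"dp":[0,-0.004,0],"rotation":[0,0,0],"fingers":0.7},{"dp":[0,-0.008,0],"rotation":[0,0,0],"fingers":0.7},{"dp":[0,-0.008,0],"rotation":[0,0,0],"fingers":0.7},{"dp":[0,0.005,0],"rotation":[0,0,0],"fingers":0.7},{"dp":[0,0.025,0],"rotation":[0,0,0],"fingers":0.7},{"dp":[0,0.04,-0.02],"rotation":[0,0,0],"fingers":0.7},{"dp":[0,0.06,-0.06],"rotation":[0,0,0],"fingers":0.7},{"dp":[0,0.08,-0.12],"rotation":[0,0,0],"fingers":0.7},{"dp":[0,0.1,-0.17],"rotation":[0,0,0],"fingers":0.7},{"dp":[0,0.1,-0.2],"rotation":[0,0,0],"fingers":0.7},{"dp":[0,0.1,-0.2],"rotation":[0,0,0],"fingers":0.7}]'
python3 look.py 19 wrist scene side
```

```text
clock: 27.8
position: [0.5522, 0.0178, 0.1823]
ee_rot: [-1.52, 2.749, -0.003]
force: [1.0, 0.8, -0.4]
width: 0.151
27.8 [0.5522 0.0178 0.1823] [-1.52   2.749 -0.003] [ 1.   0.8 -0.4] 0.15062743070944662
wrist
[249.4   7.1] 346 [ 0.6988 -0.0687  0.009 ] tool [-0.0048 -0.1698  0.1736]
[200.9  41.3] 242 [ 0.6987 -0.0091  0.009 ] tool [-0.0552 -0.138   0.1735]
[ 8.  38.5] 45 [0.8066 0.158  0.009 ] tool [-0.2541 -0.1407  0.1733]
[21.9 43.6] 35 [0.7954 0.1492 0.009 ] tool [-0.2407 -0.1358  0.1733]
[247.5  50.4] 137 [ 0.6656 -0.0453  0.009 ] tool [-0.007  -0.1293  0.1736]
scene
[163.4 147.2] 88 [0.8147 0.1204 0.007 ] tool [-0.2266 -0.1675  0.1754]
[247.4 148.8] 153 [ 0.6807 -0.0601  0.007 ] tool [-0.0025 -0.1499  0.1756]
[229.1 152.1] 80 [ 0.6962 -0.0127  0.007 ] tool [-0.0509 -0.1378  0.1755]
side
[128.5  23.8] 40 [ 1.5651 -0.8917  0.007 ] tool [ 0.2318 -1.341   0.178 ]
[467.5  27.7] 215 [ 0.1852 -1.4589  0.007 ] tool [ 1.4458 -0.4736  0.1776]
[465.6  56.8] 636 [ 0.1589 -1.1342  0.007 ] tool [ 1.1847 -0.2789  0.177 ]
[210.5 172. ] 58 [ 0.6997 -0.0681  0.007 ] tool [-0.0058 -0.1702  0.1756]
[220.  179.2] 57 [ 0.6616 -0.0505  0.007 ] tool [-0.0004 -0.1286  0.1756]
[201.7 184.2] 61 [ 0.695  -0.0117  0.007 ] tool [-0.051  -0.1363  0.1755]
[374.3 368.1] 1337 [0.1591 0.3215 0.007 ] tool [-0.0485  0.4948  0.1744]
```

View pics/wrist_19.png

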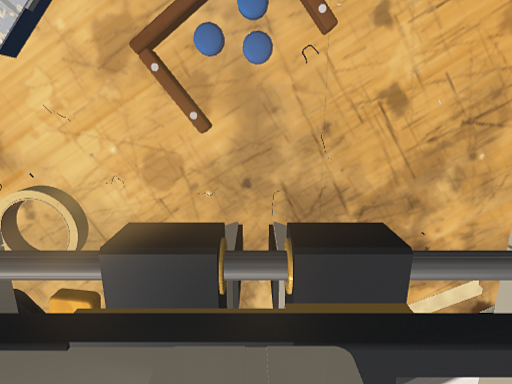

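View pics/scene_19.png

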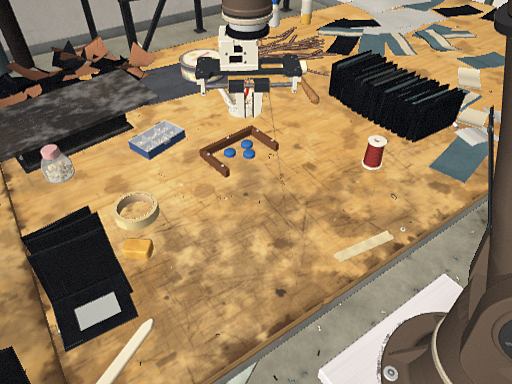

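Run:
```python
from h import *
a=cv2.imread("pics/scene0.png").astype(int);b=cv2.imread("pics/scene_19.png").astype(int)
for n,(x0,y0,x1,y1) in dict(spool=(358,130,390,175),wax=(118,233,156,262),tape=(110,185,163,235)).items():
    print(n,np.abs(a-b)[y0:y1,x0:x1].mean())
print(arm.sign_off())
```

```text
spool 2.332175925925926
wax 2.308227465214761
tape 2.321132075471698
the job is handed in; nothing more can be done
None
```

All three studs are inside the fence, and I handed the job in at about 28 s of the 72 s allowed. I swept each one in by pushing only, with the slightly opened fingertips (about 14 mm apart) resting against its back.

**Final positions:** the last wrist view, with the scene and side views, puts all three studs inside. In fence coordinates the centres are about as follows:

| Stud | Depth (mm) | Sideways, y (mm) |
|---|---|---|
| stud_1 | 68 | -36 |
| stud_2 | 69 | +24 |
| stud_3 | 32 | -10 |

The rim closest to the open side, on stud_3, is about 16 mm inside it. The calibration is good to a few millimetres.

**Bystanders:** the thread spool, wax cake and tape roll look unmoved. Comparing the first and last scene pictures around each showed only image noise. The force readings I took stayed within about 2 N.

**What disagreed:**
- **Fingertip height:** the fingertips sat about 20 mm higher than the reported TCP height. My first sweep passed over stud_1 without touching it, so I lowered the tool to the height the pictures showed and pushed from there.
- **Camera positions:** the scene and side cameras placed things 3–6 mm further left than the wrist camera. I aligned on the wrist camera.

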